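Clip down the lid of the parts box

ROBOT

A 6-joint arm with a two-finger parallel gripper is mounted at the origin on the work surface. World frame = base frame: x ahead of the robot, y to its left, z up, the work surface at z = 0. Lengths are in mm, angles in rad, forces in N, time in s.
With the tool pointing down it reaches from about 350 to 775 mm from the base axis. Payload 7.3 kg.
Tool frame: the origin (TCP) lies at the very end of the fingers, on their centre line; the grasp point (between the pads) lies 19 mm behind it; z points along the fingers, y is the line along which they close (so a half turn about z gives the same grasp; the last joint's range is limited). The gripper opens to 92 mm and grips with 3 to 60 N. Pads are 19 mm wide; open, the fingers measure 130 mm over their backs; the gripper's body (75 mm by 190 mm) begins 47 mm behind the grasp point.
Start: joints at [-1.343, 0.342, 1.524, -0, 1.275, -0.146], TCP at [191.73, -488.758, 226.741] pointing down, gripper open.
Joint ranges: [-2.53, 2.53], [-0.77, 2.02], [0.04, 2.7], [-1, 4.14], [0.28, 2.66], [-3.11, 3.11]. Speed limits (rad/s): [2.57, 2.57, 3.14, 3.14, 3.14, 3.14].

INTERFACE

Orientations are given as [roll, pitch, yaw] about the fixed x, y, z axes, in that order (R = Rz(yaw) Ry(pitch) Rx(roll)).
In Python, from plant import bot gives the robot as it stands.
- The arm moves only by the tool jog_arm, never from a script. Its argument "targets" is a list of rows, each an object with "xyz": the shift along the tool's x, y, z as a fraction of full scale, a list of three; "spin": the turn about the tool's z as a fraction of full scale. In form: [{"xyz": [x, y, z], "spin": spin}, ...]. A call has exactly 10 rows; each row shifts and turns the commanded pose from where the row before left it, along the tool's axes as they then stand; what a row does not reach is not made up. Full scale, the value 1, is 80 mm for a shift and 0.1 rad for a turn. A row lasts 1/8 s, in which the tool goes at most 62.5 mm and 10.7 degrees, less where a joint would pass 70% of its speed; a pose out of reach is approached as far as the arm can. A call with a number of a shift or a turn outside -1 to 1 is refused whole. A call with a gripper value outside its range is refused whole. "gripper" is the opening in per cent of the stroke, from 0 (shut) to 100 (fully open), set as the call begins (left out, the last holds). The fingers move at their own pace and stop on an object; the grip force is fixed at half the most. Time passes only in rows, so rows that do not move let the fingers close, or fill a call up. It gives the time, the measured TCP pose, the force, the opening and the grip force at its end, in the units of the state.
- bot.get_obs(): the state, without advancing time (a new reading comes with each control period).
- bot.capture(name): name is "scene" or "top" or "wrist"; returns the picture (384x512x3 uint8, blue, green, red); there is no depth.
- bot.get_calibration(name): a dict with "vfov" (degrees; the focal length in pixels is half the picture's height over the tangent of half this angle, whatever the lens; pixels are square), "cx", "cy" (the principal point, pixels), "eye" and "rotation" of the camera in the world. Camera axes: x right, y down, z forward; pixel columns grow to the right and rows downward; lengths in mm; the calibration is good to about 2 mm. The wrist camera is an equidistant fisheye: a pixel r from the principal point sees the ray r / f radians off the axis. A picture is of the moment at which its call begins: read the wrist's pose just before it. get_calibration takes no time and is no camera call; for the wrist camera it gives the pose at the moment of the call.
- bot.close_job(): hands the job in; it is judged then, once.
The state is a dict: "time": time; "joint_positions": joint angles; "dq": joint speeds; "tau": joint torques, N m; "tool_pos": TCP position; "tcp_rot": TCP orientation; "contact_force": force on the tool from outside, world axes, zero at the start; "moment": the same for the moment, N m; "grip_width": finger opening in mm; "finger_force": force on a finger pad.
Only numpy, scipy, OpenCV 4.12 (cv2) and the standard library are available. Lean on these libraries where they do the work, as an engineer would, in place of code of your own. Each camera call takes 0.05 s, during which the arm holds its last target. There are 200 camera calls.

TASK

Lock the lid of the bushing parts box on the bench: swing each of its four hinged clips over and press it down over the lid's rim until it snaps fully shut, one at a time, working in opposite-corner order: any clip first, then the one diagonally across from it, then the remaining two. Press with care, never more than 25 N on the box or its clips, leave the things standing around it alone, and let go at the end.

Things in the scene. Friction and masses are not known exactly. Their poses are not given: they have to be found in the camera images.
- tray: Fixed steel tray 142 (x) x 246 (y) x 16 mm; origin under its centre. In it, centred, a grey parts box, white lid on, rim 125 x 226 mm, rim top 89 mm above the bench at its lowest. The box stands crooked on uneven packing, tilted up to 0.08 rad: each clip is 0 to 15 mm higher than stated here, each by its own amount; it does not give. Clips a and c are diagonal to each other, b and d too.
- corner_a (a point): Middle of clip a's hinge axis, front left (-x, +y) corner in the tray's frame, at its lowest possible height, 88 mm above the bench (true axis 0 to 15 mm higher). Fixed to the tray; 68 mm (x) and 70 mm (y) from the box centre. Axis along y; inward is +x. Plate 34 mm wide, 4 thick; shut: along the lid, top 14 mm above the axis, reaching 4 mm outward to 40 mm inward of it.
- clip_a (a joint): Angle of clip a, rad: 0 shut across the rim, 1.57 plate upright, stop at 1.7. Starts at 1.1 to 1.45, stays where left. A springy lip under the plate rides onto the rim from 0.3 rad, resists with 4 to 9 N at the plate's end, passes the rim at about 0.05 rad and then snaps to 0 and holds; then a stiff stop, about 15 N per mm.
- corner_b (a point): Middle of clip b's hinge axis, front right (-x, -y) corner in the tray's frame, at its lowest possible height, 88 mm above the bench (true axis 0 to 15 mm higher). Fixed to the tray; 68 mm (x) and 70 mm (y) from the box centre. Axis along y; inward is +x. All clips are alike. Best pressed about 30 mm inward of the axis.
- clip_b (a joint): Angle of clip b, rad: 0 shut across the rim, 1.57 plate upright, stop at 1.7. Starts at 1.1 to 1.45, stays where left. Resists and snaps like clip a.
- corner_c (a point): Middle of clip c's hinge axis, far right (+x, -y) corner in the tray's frame, at its lowest possible height, 88 mm above the bench (true axis 0 to 15 mm higher). Fixed to the tray; 68 mm (x) and 70 mm (y) from the box centre. Axis along y; inward is -x. Pushed inward from outside, above the axis, an open clip swings over to the lid.
- clip_c (a joint): Angle of clip c, rad: 0 shut across the rim, 1.57 plate upright, stop at 1.7. Starts at 1.1 to 1.45, stays where left. Resists and snaps like clip a.
- corner_d (a point): Middle of clip d's hinge axis, far left (+x, +y) corner in the tray's frame, at its lowest possible height, 88 mm above the bench (true axis 0 to 15 mm higher). Fixed to the tray; 68 mm (x) and 70 mm (y) from the box centre. Axis along y; inward is -x. Clip friction: about 0.5 N at the plate's end.
- clip_d (a joint): Angle of clip d, rad: 0 shut across the rim, 1.57 plate upright, stop at 1.7. Starts at 1.1 to 1.45, stays where left. Resists and snaps like clip a.
- bushing: Bystander: red plastic flanged bushing, 60 mm wide flange, 45 mm high, standing, origin under its centre.
- sleeve: Bystander: brass sleeve, 28 mm diameter, 60 mm high, standing, origin under its centre.
- grease_jar: Bystander: closed jar, 68 mm diameter, about 70 mm high, standing, origin under its centre.

How it is judged:
By the outcome, as a careful person would: the job done as asked, in the order asked, and still so for the second after the job is handed in, with the robot touching nothing.
It also fails if it takes over 51 s, if anything falls off the work surface, if the arm or the gripper's body presses on something with over 40 N, if the wrist force passes 120 N, or if a joint passes its speed limit or range.

## Working session

There is one attempt and no reset: what is moved stays moved. The work goes in short steps, Python scripts to look and compute and a tool call to move; the robot and the scene stay as the last step left them, time stands still between calls to the robot, and variables do not carry over. Pictures are saved under pics/ and viewed, at most 10 in all, crops included, and the job is handed in when it is done.

Besides the shell and the picture viewer there is one more tool, called as name(argument=value, ...), one argument or row to a line, values as JSON. jog_arm: Moves the arm, as the interface text tells. Shift numbers are shares of 80 mm and turn numbers shares of 0.1 rad, none past 1 either way. Its arguments: {"type":"object","properties":{"targets":{"type":"array","items":{"type":"object","properties":{"xyz":{"type":"array","items":{"type":"number"}},"spin":{"type":"number"}}}},"gripper":{"type":"number"}},"required":["targets"]}

```bash
ls; mkdir -p pics; python3 - <<'E'
from plant import bot
import cv2,numpy as np
for n in ("scene","top"):
    c=bot.get_calibration(n); print(n,c)
    im=bot.capture(n); cv2.imwrite(f"pics/{n}0.png",im)
a=cv2.imread("pics/scene0.png");b=cv2.imread("pics/top0.png")
cv2.imwrite("pics/both.png",cv2.resize(b,(800,600),interpolation=cv2.INTER_CUBIC))
cv2.imwrite("pics/sc.png",cv2.resize(a,(800,600),interpolation=cv2.INTER_CUBIC))
o=bot.get_obs();print(o)
E
```

```text
pics
scene {'vfov': 53.34081843764715, 'cx': 257.2091451183971, 'cy': 186.10571139163568, 'eye': array([1002.69551624, -559.88458005,  794.46098376]), 'rotation': array([-2.32185197e+00, -2.08299670e-03,  7.30497193e-01])}
top {'vfov': 44.89273844150356, 'cx': 261.58904404052765, 'cy': 194.43593512552872, 'eye': array([ 432.10961281,  -10.39698441, 1183.51017488]), 'rotation': array([-3.04064676e+00, -1.36941169e-03, -1.55539900e+00])}
{'time': 0.1, 'joint_positions': array([-1.34298191e+00,  3.42630734e-01,  1.52489910e+00, -2.15895669e-05,
        1.27539006e+00, -1.45997728e-01]), 'dq': array([ 0.00155882, -0.00167391, -0.00173288,  0.00054857,  0.00073863,
        0.00030444]), 'tau': array([ 1.78669936e-03, -4.32004809e+01, -2.44694656e+01,  7.19226524e-02,
        5.25641721e-02, -5.99752866e-05]), 'tool_pos': array([ 191.6482132 , -488.39296208,  226.13385289]), 'tcp_rot': array([-3.14027653e+00, -1.72660542e-04,  3.73818333e-01]), 'contact_force': array([ 0.71339734, -0.70139004, -1.38378097]), 'moment': array([-0.00151604, -0.04367659,  0.0291713 ]), 'finger_force': 0.0, 'grip_width': 91.60149884051633}
```

View pics/both.png

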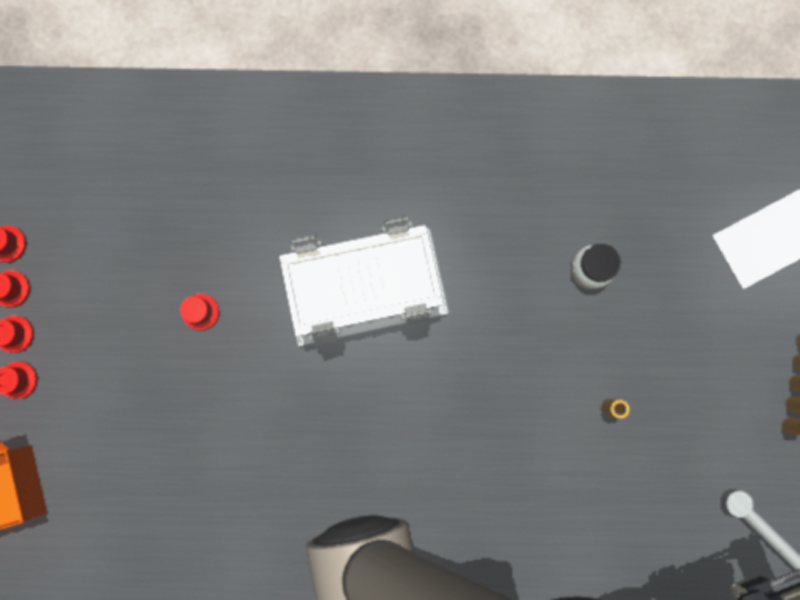

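View pics/sc.png

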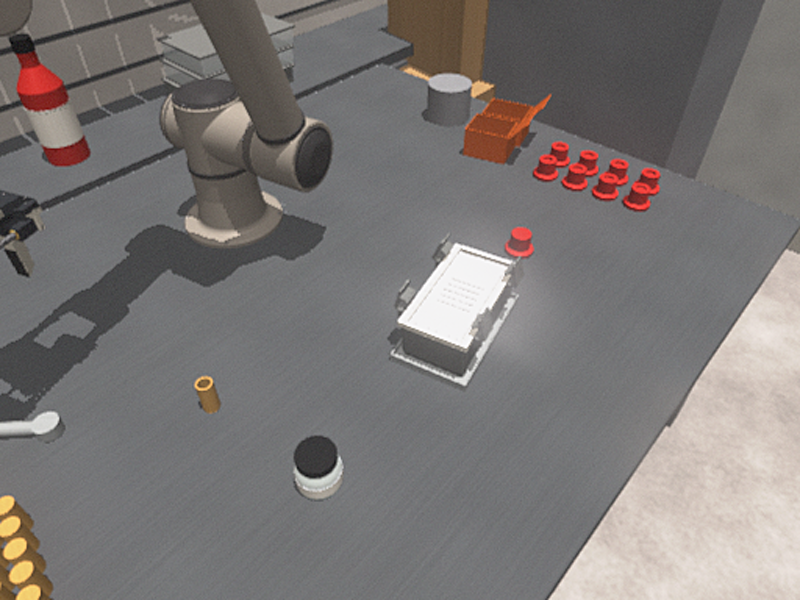

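```bash
cat > h.py <<'E'
import cv2,numpy as np
from scipy.spatial.transform import Rotation as R
from plant import bot
def ray(c,uv,fish=False,H=384):
    f=H/2/np.tan(np.radians(c['vfov']/2)); d=(np.atleast_2d(uv)-[c['cx'],c['cy']])/f
    if fish:
        r=np.linalg.norm(d,axis=1,keepdims=True)+1e-9; v=np.hstack([d/r*np.sin(r),np.cos(r)])
    else: v=np.hstack([d,np.ones((len(d),1))])
    return v@R.from_euler('xyz',c['rotation']).as_matrix().T
def toplane(c,uv,z,fish=False):
    v=ray(c,uv,fish); return c['eye']+v*((z-c['eye'][2])/v[:,2])[:,None]
E
python3 - <<'E'
from h import *
im=cv2.imread('pics/top0.png'); c=bot.get_calibration('top')
hsv=cv2.cvtColor(im,cv2.COLOR_BGR2HSV)
m=((hsv[...,2]>195)&(hsv[...,1]<40)).astype(np.uint8); m[:,330:]=0; m[:120]=0;m[230:]=0
ct=max(cv2.findContours(m,0,2)[0],key=cv2.contourArea)
hull=cv2.convexHull(ct); P=toplane(c,hull[:,0].astype(float),96)[:,:2].astype(np.float32)
r=cv2.minAreaRect(P); print(r, cv2.boxPoints(r).round(1).tolist(), cv2.contourArea(ct))
for nm,p in dict(bush=(200,312),sleeve=(620,409),jar=(600,263)).items(): print(nm,toplane(c,np.array(p)*.64,50)[0].round())
# clip blobs: greyish tops
for p in [(305,246),(397,227),(325,330),(417,315)]: print(toplane(c,np.array(p)*.64,125)[0].round())
E
```

```text
((571.8622436523438, 60.0833740234375), (138.77490234375, 229.97434997558594), 13.1859712600708) [[478.1000061035156, 156.1999969482422], [530.5, -67.69999694824219], [665.7000122070312, -36.0], [613.2000122070312, 187.89999389648438]] 4829.5
bush [529. 317.  50.]
sleeve [ 388. -339.   50.]
jar [ 616. -311.   50.]
[623. 144. 125.]
[653.   9. 125.]
[499. 111. 125.]
[523. -23. 125.]
```

jog_arm(
  targets=[
    {"xyz": [0.2,-0.2,-0.4],"spin": 0.72},
    {"xyz": [0.5,-0.4,-0.4],"spin": 0.72},
    {"xyz": [0.55,-0.5,0],"spin": 0},
    {"xyz": [0.55,-0.5,0],"spin": 0},
    {"xyz": [0.55,-0.5,0],"spin": 0},
    {"xyz": [0.55,-0.5,0],"spin": 0},
    {"xyz": [0.55,-0.5,0],"spin": 0},
    {"xyz": [0.55,-0.5,0],"spin": 0},
    {"xyz": [0.55,-0.5,0],"spin": 0},
    {"xyz": [0.55,-0.5,0],"spin": 0},
  ],
  gripper=0,
)

```text
time: 1.35
tool_pos: [500.0, -32.0, 290.5]
tcp_rot: [3.141, 0.0, 0.23]
contact_force: [0.9, -1.3, -0.4]
grip_width: 0.9
finger_force: 0.0
```

```bash
python3 - <<'E'
from h import *
import pickle
o=bot.get_obs();c=bot.get_calibration('wrist'); im=bot.capture('wrist'); cv2.imwrite('pics/w1.png',im); pickle.dump(c,open('w1.pkl','wb'))
print(o['tool_pos'],o['tcp_rot'],o['time'],c,o['contact_force'])
cv2.imwrite('pics/w1b.png',cv2.resize(im,(800,600)))
E
```

```text
[500.03705475 -31.96977914 290.49472085] [3.14139202e+00 3.57874782e-04 2.29926512e-01] 1.35 {'vfov': 65.70646984690485, 'cx': 258.5130468685028, 'cy': 190.6954995941312, 'eye': array([567.05950496, -17.24984743, 448.93084469]), 'rotation': array([ 2.88391013e+00, -1.27612439e-03, -1.34138784e+00])} [ 0.85830468 -1.29838568 -0.35717723]
```

View pics/w1b.png

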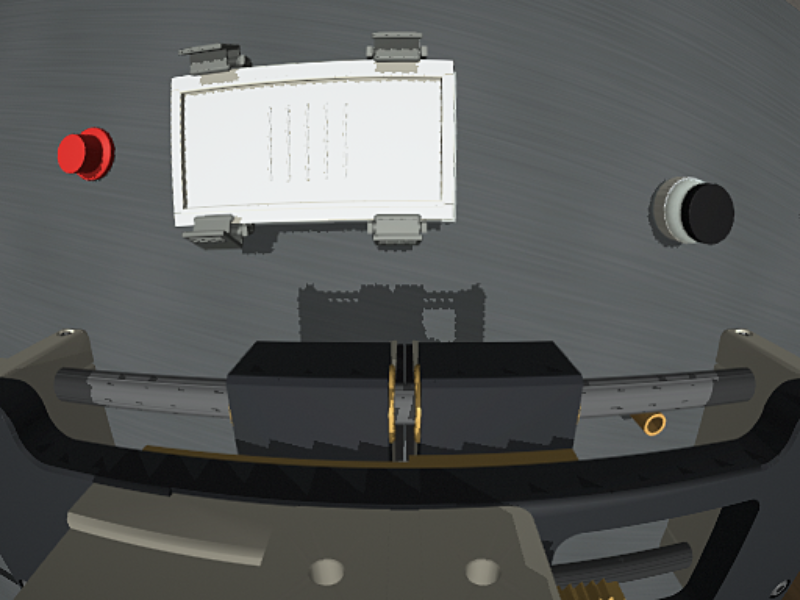

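jog_arm(
  targets=[
    {"xyz": [-0.1,-0.6,0.2],"spin": 0},
    {"xyz": [0,-0.6,0.3],"spin": 0},
    {"xyz": [0,-0.6,0.3],"spin": 0},
    {"xyz": [0,0,0.2],"spin": 0},
    {"xyz": [0,0,0],"spin": 0},
    {"xyz": [0,0,0],"spin": 0},
    {"xyz": [0,0,0],"spin": 0},
    {"xyz": [0,0,0],"spin": 0},
    {"xyz": [0,0,0],"spin": 0},
    {"xyz": [0,0,0],"spin": 0},
  ],
)

```text
time: 2.65
tool_pos: [458.8, 104.5, 210.8]
tcp_rot: [3.141, -0.0, 0.23]
contact_force: [0.4, 0.5, 0.6]
grip_width: 0.7
finger_force: 0.0
```

```bash
python3 - <<'E'
from h import *
import pickle
o=bot.get_obs();c=bot.get_calibration('wrist'); im=bot.capture('wrist'); cv2.imwrite('pics/w2.png',im); pickle.dump(c,open('w2.pkl','wb'))
print(o['tool_pos'],o['time'],c['eye'],o['contact_force'])
cv2.imwrite('pics/w2b.png',cv2.resize(im,(800,600)))
c1=pickle.load(open('w1.pkl','rb'))
print(toplane(c1,np.array([(172,76),(454,60),(456,222),(174,226)])*.64,96,True).round(1))
E
```

```text
[458.7855262  104.48049833 210.78145229] 2.65 [525.73250977 119.14932088 369.25225874] [0.4098081  0.50595142 0.64678102]
[[616.1 188.2  96. ]
 [665.9 -33.4  96. ]
 [544.  -63.9  96. ]
 [493.3 160.3  96. ]]
```

View pics/w2b.png

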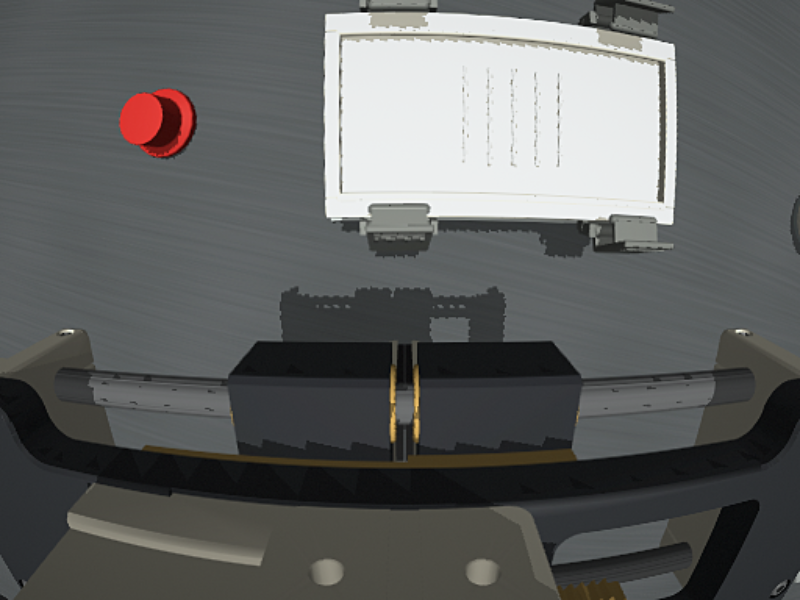

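```bash
python3 - <<'E'
from h import *
import pickle
U={'w1':[(172,76),(454,60),(456,222),(174,226)],'w2':[(325,14),(675,43),(673,223),(326,219)]}
C={};Q={}
for n in U:
    C[n]=pickle.load(open(n+'.pkl','rb')); im=cv2.imread(f'pics/{n}.png'); g=im.min(axis=2)
    q=(np.array(U[n],np.float32)*.64)[:,None]
    Q[n]=cv2.cornerSubPix(g,q.copy(),(4,4),(-1,-1),(3,50,.01))[:,0].astype(float); print((Q[n]/.64).round(1).tolist())
P=[]
for i in range(4):
    o=[C[n]['eye'] for n in U]; d=[ray(C[n],Q[n][i],True)[0] for n in U]
    s=np.linalg.lstsq(np.c_[d[0],-d[1]],o[1]-o[0],rcond=None)[0]
    a,b=o[0]+s[0]*d[0],o[1]+s[1]*d[1]; P.append((a+b)/2); print(P[-1].round(1),np.linalg.norm(a-b).round(1))
P=np.array(P); ctr=P.mean(0); print(ctr,[np.linalg.norm(P[i]-P[i-1]).round(1) for i in range(4)])
y=(P[0]+P[3]-P[1]-P[2]);yaw=np.arctan2(-y[0],y[1]);print('yaw',yaw)
A=np.c_[P[:,:2]-ctr[:2],np.ones(4)];k=np.linalg.lstsq(A,P[:,2],rcond=None)[0];print('plane',k)
c,s=np.cos(yaw),np.sin(yaw);M=np.array([[c,-s],[s,c]])
for n,v in dict(a=(-68,70),b=(-68,-70),c=(68,-70),d=(68,70)).items():
    w=M@v; print(n,(ctr[:2]+w).round(1),'rim z',(k[2]+k[:2]@w).round(1))
E
```

```text
[[171.3, 77.5], [452.4, 60.2], [454.5, 221.0], [174.6, 225.6]]
[[324.7, 13.5], [672.9, 43.7], [671.6, 224.0], [327.3, 217.6]]
[614.7 187.5  98.1] 0.3
[666.2 -32.4  93.3] 0.2
[544.9 -63.2  89.2] 1.9
[494.4 157.3 100.8] 0.7
[580.04339904  62.30632047  95.36453976] [np.float64(124.0), np.float64(225.9), np.float64(125.3), np.float64(226.5)]
yaw 0.22775121816451757
plane [-3.52732413e-03  3.64117677e-02  9.53645398e+01]
a [498.  115.1] rim z 97.6
b [529.6 -21.2] rim z 92.5
c [662.1   9.5] rim z 93.2
d [630.5 145.9] rim z 98.2
```

jog_arm(
  targets=[
    {"xyz": [0,-0.02,0.55],"spin": 0},
    {"xyz": [0,0,0.53],"spin": 0},
    {"xyz": [0.125,0,0],"spin": 0},
    {"xyz": [0.125,0,0],"spin": 0},
    {"xyz": [0.125,0,0],"spin": 0},
    {"xyz": [0.125,0,0],"spin": 0},
    {"xyz": [0.125,0,0],"spin": 0},
    {"xyz": [0.125,0,0],"spin": 0},
    {"xyz": [0.125,0,0],"spin": 0},
    {"xyz": [0,0,0],"spin": 0},
  ],
)

```text
time: 3.95
tool_pos: [527.3, 122.2, 124.2]
tcp_rot: [3.141, -0.001, 0.23]
contact_force: [0.9, -0.2, 0.3]
grip_width: 0.6
finger_force: 0.3
```

```bash
python3 - <<'E'
from h import *
o=bot.get_obs(); im=bot.capture('wrist'); cv2.imwrite('pics/w3.png',cv2.resize(im,(800,600))); print(o['contact_force'],o['tool_pos'])
E
```

```text
[ 0.88243249 -0.17599785  0.26289341] [527.33414889 122.21589744 124.20902923]
```

View pics/w3.png

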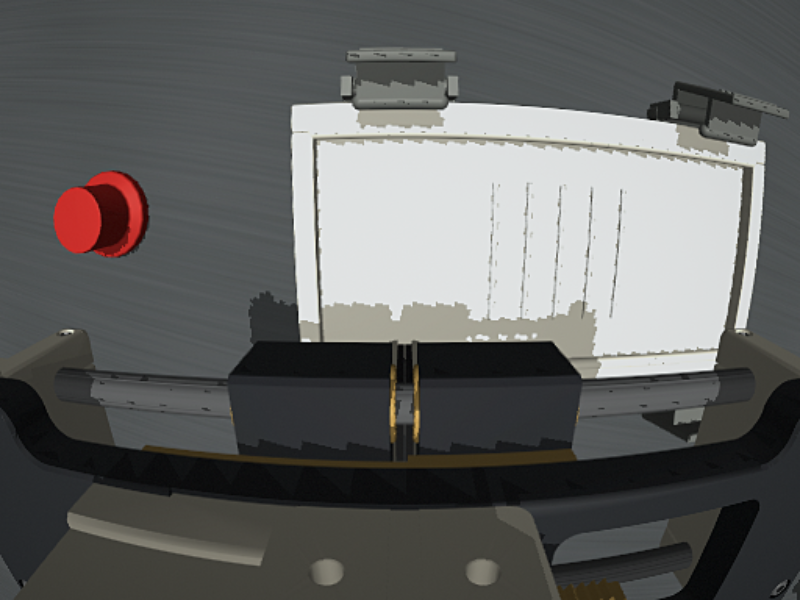

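jog_arm(
  targets=[
    {"xyz": [0,0,0.015],"spin": 0},
    {"xyz": [0,0,0.015],"spin": 0},
    {"xyz": [0,0,0.015],"spin": 0},
    {"xyz": [0,0,0.015],"spin": 0},
    {"xyz": [0,0,0.015],"spin": 0},
    {"xyz": [0,0,0.01],"spin": 0},
    {"xyz": [0,0,0.01],"spin": 0},
    {"xyz": [0,0,0],"spin": 0},
    {"xyz": [0,0,0],"spin": 0},
    {"xyz": [0,0,0],"spin": 0},
  ],
)

```text
time: 5.25
tool_pos: [528.9, 122.6, 118.7]
tcp_rot: [3.141, -0.007, 0.23]
contact_force: [3.5, 1.9, 9.9]
grip_width: 0.2
finger_force: 4.9
```

jog_arm(
  targets=[
    {"xyz": [0,0,0.01],"spin": 0},
    {"xyz": [0,0,0.01],"spin": 0},
    {"xyz": [0,0,0.01],"spin": 0},
    {"xyz": [0,0,0.01],"spin": 0},
    {"xyz": [0,0,0.01],"spin": 0},
    {"xyz": [0,0,0],"spin": 0},
    {"xyz": [0,0,0],"spin": 0},
    {"xyz": [0,0,0],"spin": 0},
    {"xyz": [0,0,0],"spin": 0},
    {"xyz": [0,0,0],"spin": 0},
  ],
)

```text
time: 6.5
tool_pos: [529.8, 122.6, 114.9]
tcp_rot: [3.141, -0.009, 0.23]
contact_force: [6.0, 2.4, 8.7]
grip_width: 0.7
finger_force: 4.5
```

jog_arm(
  targets=[
    {"xyz": [0,0,0.01],"spin": 0},
    {"xyz": [0,0,0.01],"spin": 0},
    {"xyz": [0,0,0.01],"spin": 0},
    {"xyz": [0,0,0.01],"spin": 0},
    {"xyz": [0,0,0],"spin": 0},
    {"xyz": [0,0,0],"spin": 0},
    {"xyz": [0,0,0],"spin": 0},
    {"xyz": [0,0,0],"spin": 0},
    {"xyz": [0,0,0],"spin": 0},
    {"xyz": [0,0,0],"spin": 0},
  ],
)

```text
time: 7.75
tool_pos: [528.0, 122.2, 110.5]
tcp_rot: [3.141, -0.004, 0.23]
contact_force: [4.1, 0.8, 5.6]
grip_width: 0.5
finger_force: 2.9
```

jog_arm(
  targets=[
    {"xyz": [0,0,0.01],"spin": 0},
    {"xyz": [0,0,0.01],"spin": 0},
    {"xyz": [0,0,0.005],"spin": 0},
    {"xyz": [0,0,0],"spin": 0},
    {"xyz": [0,0,0],"spin": 0},
    {"xyz": [0,0,0],"spin": 0},
    {"xyz": [0,0,0],"spin": 0},
    {"xyz": [0,0,0],"spin": 0},
    {"xyz": [0,0,0],"spin": 0},
    {"xyz": [0,0,0],"spin": 0},
  ],
)

```text
time: 9.0
tool_pos: [528.3, 122.3, 109.7]
tcp_rot: [3.141, -0.005, 0.23]
contact_force: [2.1, 0.7, 14.0]
grip_width: 0.4
finger_force: 7.1
```

jog_arm(
  targets=[
    {"xyz": [0,0,-0.66],"spin": 0},
    {"xyz": [0.458,0.4375,0],"spin": 0},
    {"xyz": [0.458,0.4375,0],"spin": 0},
    {"xyz": [0.458,0.4375,0],"spin": 0},
    {"xyz": [0.458,0.4375,0],"spin": 0},
    {"xyz": [0,0,0.3],"spin": 0},
    {"xyz": [0,0,0.21],"spin": 0},
    {"xyz": [-0.125,0,0],"spin": 0},
    {"xyz": [-0.125,0,0],"spin": 0},
    {"xyz": [-0.125,0,0],"spin": 0},
  ],
)

```text
time: 10.25
tool_pos: [671.6, 12.5, 121.1]
tcp_rot: [3.141, -0.003, 0.23]
contact_force: [0.5, 0.7, 1.6]
grip_width: 0.9
finger_force: 0.6
```

```bash
python3 - <<'E'
from h import *
o=bot.get_obs(); im=bot.capture('scene'); cv2.imwrite('pics/s2.png',cv2.resize(im[120:260,220:370],(750,600*700//600),interpolation=cv2.INTER_CUBIC)[:600]); print(o['contact_force'],o['tool_pos'])
p=o['tool_pos'][:2]-[580,62.3];c,s=np.cos(.23),np.sin(.23);print('tray',c*p[0]+s*p[1],-s*p[0]+c*p[1])
E
```

```text
[0.48714353 0.70023877 1.55506167] [671.64327483  12.51692311 121.13009446]
tray 77.88055444467908 -69.36471584939812
```

View pics/s2.png

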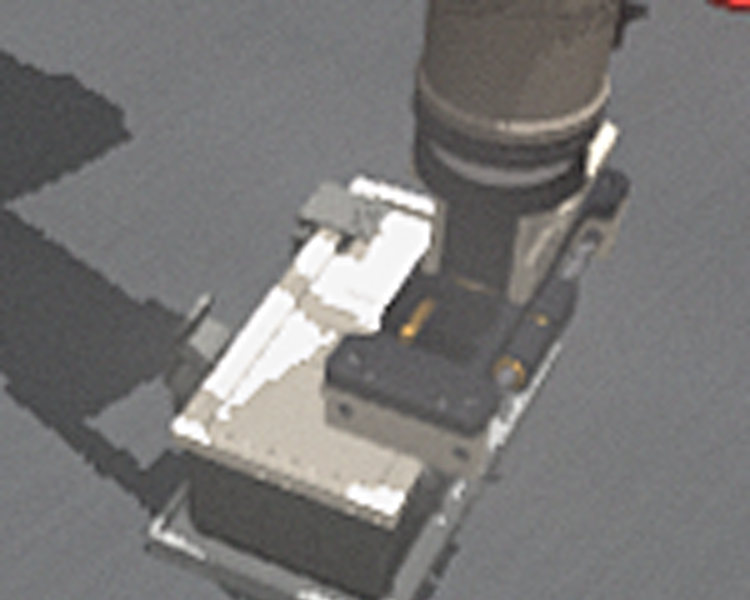

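jog_arm(
  targets=[
    {"xyz": [-0.125,0,0],"spin": 0},
    {"xyz": [-0.125,0,0],"spin": 0},
    {"xyz": [-0.125,0,0],"spin": 0},
    {"xyz": [-0.125,0,0],"spin": 0},
    {"xyz": [0,0,0.015],"spin": 0},
    {"xyz": [0,0,0.015],"spin": 0},
    {"xyz": [0,0,0.015],"spin": 0},
    {"xyz": [0,0,0.015],"spin": 0},
    {"xyz": [0,0,0.015],"spin": 0},
    {"xyz": [0,0,0],"spin": 0},
  ],
)

```text
time: 11.55
tool_pos: [631.6, 2.7, 114.6]
tcp_rot: [3.141, 0.003, 0.23]
contact_force: [-8.0, -2.7, 11.4]
grip_width: 0.5
finger_force: 5.8
```

jog_arm(
  targets=[
    {"xyz": [0,0,0.01],"spin": 0},
    {"xyz": [0,0,0.01],"spin": 0},
    {"xyz": [0,0,0.01],"spin": 0},
    {"xyz": [0,0,0.01],"spin": 0},
    {"xyz": [0,0,0.01],"spin": 0},
    {"xyz": [0,0,0],"spin": 0},
    {"xyz": [0,0,0],"spin": 0},
    {"xyz": [0,0,0],"spin": 0},
    {"xyz": [0,0,0],"spin": 0},
    {"xyz": [0,0,0],"spin": 0},
  ],
)

```text
time: 12.8
tool_pos: [632.3, 2.9, 109.8]
tcp_rot: [3.141, 0.002, 0.23]
contact_force: [-3.4, -1.3, 5.7]
grip_width: 0.4
finger_force: 2.9
```

jog_arm(
  targets=[
    {"xyz": [0,0,0.01],"spin": 0},
    {"xyz": [0,0,0.01],"spin": 0},
    {"xyz": [0,0,0.005],"spin": 0},
    {"xyz": [0,0,0],"spin": 0},
    {"xyz": [0,0,0],"spin": 0},
    {"xyz": [0,0,0],"spin": 0},
    {"xyz": [0,0,0],"spin": 0},
    {"xyz": [0,0,0],"spin": 0},
    {"xyz": [0,0,0],"spin": 0},
    {"xyz": [0,0,0],"spin": 0},
  ],
)

```text
time: 14.05
tool_pos: [632.3, 2.9, 108.0]
tcp_rot: [3.141, 0.002, 0.23]
contact_force: [-4.7, -1.6, 5.7]
grip_width: 0.4
finger_force: 3.3
```

jog_arm(
  targets=[
    {"xyz": [0,0,0.01],"spin": 0},
    {"xyz": [0,0,0.01],"spin": 0},
    {"xyz": [0,0,0.005],"spin": 0},
    {"xyz": [0,0,0],"spin": 0},
    {"xyz": [0,0,0],"spin": 0},
    {"xyz": [0,0,0],"spin": 0},
    {"xyz": [0,0,0],"spin": 0},
    {"xyz": [0,0,0],"spin": 0},
    {"xyz": [0,0,0],"spin": 0},
    {"xyz": [0,0,0],"spin": 0},
  ],
)

```text
time: 15.3
tool_pos: [632.3, 2.9, 107.2]
tcp_rot: [3.141, 0.001, 0.23]
contact_force: [-7.2, -1.7, 13.7]
grip_width: -0.0
finger_force: 7.0
```

jog_arm(
  targets=[
    {"xyz": [0,0,-0.7],"spin": 0},
    {"xyz": [-0.61,0,0],"spin": 0},
    {"xyz": [-0.61,0,0],"spin": 0},
    {"xyz": [-0.61,0,0],"spin": 0},
    {"xyz": [0,0,0.3],"spin": 0},
    {"xyz": [0,0,0.22],"spin": 0},
    {"xyz": [0.125,0,0],"spin": 0},
    {"xyz": [0.125,0,0],"spin": 0},
    {"xyz": [0.125,0,0],"spin": 0},
    {"xyz": [0.125,0,0],"spin": 0},
  ],
)

```text
time: 16.55
tool_pos: [530.4, -20.8, 120.3]
tcp_rot: [3.141, -0.001, 0.23]
contact_force: [-0.6, 0.6, -0.0]
grip_width: 0.6
finger_force: 0.3
```

```bash
python3 - <<'E'
from h import *
o=bot.get_obs(); im=bot.capture('wrist'); cv2.imwrite('pics/w4.png',cv2.resize(im,(800,600))); print(o['contact_force'],o['tool_pos'])
p=o['tool_pos'][:2]-[580,62.3];c,s=np.cos(.23),np.sin(.23);print('tray',c*p[0]+s*p[1],-s*p[0]+c*p[1])
E
```

```text
[-0.64245427  0.59372312 -0.01025905] [530.3797997  -20.82643131 120.27892503]
tray -67.26447949460974 -69.62512232265479
```

View pics/w4.png

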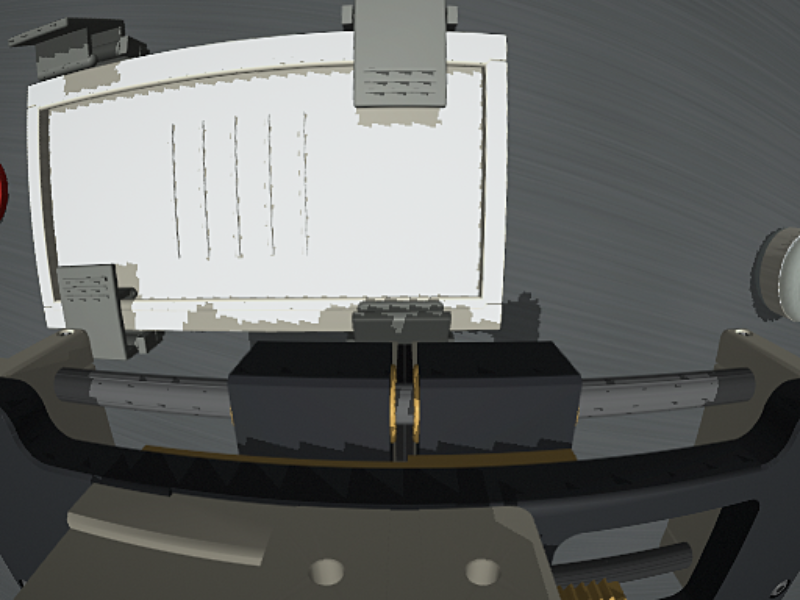

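jog_arm(
  targets=[
    {"xyz": [0.12,0,0],"spin": 0},
    {"xyz": [0.12,0,0],"spin": 0},
    {"xyz": [0.12,0,0],"spin": 0},
    {"xyz": [0,0,0.015],"spin": 0},
    {"xyz": [0,0,0.015],"spin": 0},
    {"xyz": [0,0,0.015],"spin": 0},
    {"xyz": [0,0,0.015],"spin": 0},
    {"xyz": [0,0,0.015],"spin": 0},
    {"xyz": [0,0,0.01],"spin": 0},
    {"xyz": [0,0,0],"spin": 0},
  ],
)

```text
time: 17.85
tool_pos: [560.4, -14.2, 115.7]
tcp_rot: [3.14, -0.009, 0.229]
contact_force: [6.2, 4.2, 10.4]
grip_width: 0.6
finger_force: 5.2
```

jog_arm(
  targets=[
    {"xyz": [0,0,0.01],"spin": 0},
    {"xyz": [0,0,0.01],"spin": 0},
    {"xyz": [0,0,0.01],"spin": 0},
    {"xyz": [0,0,0.01],"spin": 0},
    {"xyz": [0,0,0.005],"spin": 0},
    {"xyz": [0,0,0],"spin": 0},
    {"xyz": [0,0,0],"spin": 0},
    {"xyz": [0,0,0],"spin": 0},
    {"xyz": [0,0,0],"spin": 0},
    {"xyz": [0,0,0],"spin": 0},
  ],
)

```text
time: 19.1
tool_pos: [560.5, -14.5, 112.0]
tcp_rot: [3.139, -0.009, 0.229]
contact_force: [6.2, 1.4, 9.1]
grip_width: 0.0
finger_force: 4.6
```

Commanded z is about 109.4 and the lip is still resisting, so I go on.

jog_arm(
  targets=[
    {"xyz": [0,0,0.01],"spin": 0},
    {"xyz": [0,0,0.01],"spin": 0},
    {"xyz": [0,0,0.01],"spin": 0},
    {"xyz": [0,0,0.005],"spin": 0},
    {"xyz": [0,0,0],"spin": 0},
    {"xyz": [0,0,0],"spin": 0},
    {"xyz": [0,0,0],"spin": 0},
    {"xyz": [0,0,0],"spin": 0},
    {"xyz": [0,0,0],"spin": 0},
    {"xyz": [0,0,0],"spin": 0},
  ],
)

```text
time: 20.35
tool_pos: [557.9, -14.7, 107.2]
tcp_rot: [3.141, -0.001, 0.23]
contact_force: [3.4, 0.2, 5.4]
grip_width: 0.2
finger_force: 2.9
```

jog_arm(
  targets=[
    {"xyz": [0,0,0.01],"spin": 0},
    {"xyz": [0,0,0.01],"spin": 0},
    {"xyz": [0,0,0.005],"spin": 0},
    {"xyz": [0,0,0],"spin": 0},
    {"xyz": [0,0,0],"spin": 0},
    {"xyz": [0,0,0],"spin": 0},
    {"xyz": [0,0,0],"spin": 0},
    {"xyz": [0,0,0],"spin": 0},
    {"xyz": [0,0,0],"spin": 0},
    {"xyz": [0,0,0],"spin": 0},
  ],
)

```text
time: 21.6
tool_pos: [558.1, -14.7, 106.4]
tcp_rot: [3.14, -0.002, 0.23]
contact_force: [0.6, 1.0, 15.3]
grip_width: 0.7
finger_force: 7.0
```

jog_arm(
  targets=[
    {"xyz": [0,0,-0.7],"spin": 0},
    {"xyz": [0.458,-0.4375,0],"spin": 0},
    {"xyz": [0.458,-0.4375,0],"spin": 0},
    {"xyz": [0.458,-0.4375,0],"spin": 0},
    {"xyz": [0.458,-0.4375,0],"spin": 0},
    {"xyz": [0,0,0.25],"spin": 0},
    {"xyz": [0,0,0.2],"spin": 0},
    {"xyz": [-0.125,0,0],"spin": 0},
    {"xyz": [-0.125,0,0],"spin": 0},
    {"xyz": [-0.125,0,0],"spin": 0},
  ],
)

```text
time: 22.85
tool_pos: [638.8, 147.8, 126.0]
tcp_rot: [3.141, -0.002, 0.229]
contact_force: [1.4, -0.6, -0.7]
grip_width: 0.4
finger_force: 0.4
```

jog_arm(
  targets=[
    {"xyz": [-0.125,0,0],"spin": 0},
    {"xyz": [-0.125,0,0],"spin": 0},
    {"xyz": [-0.125,0,0],"spin": 0},
    {"xyz": [-0.125,0,0],"spin": 0},
    {"xyz": [0,0,0.015],"spin": 0},
    {"xyz": [0,0,0.015],"spin": 0},
    {"xyz": [0,0,0.015],"spin": 0},
    {"xyz": [0,0,0.015],"spin": 0},
    {"xyz": [0,0,0.015],"spin": 0},
    {"xyz": [0,0,0],"spin": 0},
  ],
)

```text
time: 24.1
tool_pos: [598.4, 138.9, 119.6]
tcp_rot: [3.141, 0.004, 0.23]
contact_force: [-10.0, -2.4, 13.0]
grip_width: 0.6
finger_force: 6.6
```

jog_arm(
  targets=[
    {"xyz": [0,0,0.01],"spin": 0},
    {"xyz": [0,0,0.01],"spin": 0},
    {"xyz": [0,0,0.01],"spin": 0},
    {"xyz": [0,0,0.01],"spin": 0},
    {"xyz": [0,0,0],"spin": 0},
    {"xyz": [0,0,0],"spin": 0},
    {"xyz": [0,0,0],"spin": 0},
    {"xyz": [0,0,0],"spin": 0},
    {"xyz": [0,0,0],"spin": 0},
    {"xyz": [0,0,0],"spin": 0},
  ],
)

```text
time: 25.35
tool_pos: [599.2, 139.1, 116.1]
tcp_rot: [3.141, 0.002, 0.23]
contact_force: [-7.4, -2.0, 9.1]
grip_width: 0.5
finger_force: 4.6
```

jog_arm(
  targets=[
    {"xyz": [0,0,0.01],"spin": 0},
    {"xyz": [0,0,0.01],"spin": 0},
    {"xyz": [0,0,0.005],"spin": 0},
    {"xyz": [0,0,0],"spin": 0},
    {"xyz": [0,0,0],"spin": 0},
    {"xyz": [0,0,0],"spin": 0},
    {"xyz": [0,0,0],"spin": 0},
    {"xyz": [0,0,0],"spin": 0},
    {"xyz": [0,0,0],"spin": 0},
    {"xyz": [0,0,0],"spin": 0},
  ],
)

```text
time: 26.6
tool_pos: [599.7, 139.2, 113.7]
tcp_rot: [3.141, 0.001, 0.23]
contact_force: [-4.1, -2.1, 5.1]
grip_width: 0.1
finger_force: 2.9
```

jog_arm(
  targets=[
    {"xyz": [0,0,0.01],"spin": 0},
    {"xyz": [0,0,0.01],"spin": 0},
    {"xyz": [0,0,0.005],"spin": 0},
    {"xyz": [0,0,0],"spin": 0},
    {"xyz": [0,0,0],"spin": 0},
    {"xyz": [0,0,0],"spin": 0},
    {"xyz": [0,0,0],"spin": 0},
    {"xyz": [0,0,0],"spin": 0},
    {"xyz": [0,0,0],"spin": 0},
    {"xyz": [0,0,0],"spin": 0},
  ],
)

```text
time: 27.85
tool_pos: [599.8, 139.2, 111.8]
tcp_rot: [3.141, 0.001, 0.23]
contact_force: [-4.2, -1.4, 6.7]
grip_width: 0.8
finger_force: 3.1
```

jog_arm(
  targets=[
    {"xyz": [0,0,0.01],"spin": 0},
    {"xyz": [0,0,0.01],"spin": 0},
    {"xyz": [0,0,0.005],"spin": 0},
    {"xyz": [0,0,0],"spin": 0},
    {"xyz": [0,0,0],"spin": 0},
    {"xyz": [0,0,0],"spin": 0},
    {"xyz": [0,0,0],"spin": 0},
    {"xyz": [0,0,0],"spin": 0},
    {"xyz": [0,0,0],"spin": 0},
    {"xyz": [0,0,0],"spin": 0},
  ],
)

```text
time: 29.1
tool_pos: [599.8, 139.2, 110.8]
tcp_rot: [3.141, 0.0, 0.23]
contact_force: [-7.3, -1.5, 12.5]
grip_width: 0.5
finger_force: 6.2
```

jog_arm(
  targets=[
    {"xyz": [0,0,-0.7],"spin": 0},
    {"xyz": [-0.4,0.3,-0.5],"spin": 0},
    {"xyz": [-0.6,0.4,0],"spin": 0},
    {"xyz": [-0.6,0.2,0],"spin": 0},
    {"xyz": [-0.4,0,0],"spin": 0},
    {"xyz": [0,0,0],"spin": 0},
    {"xyz": [0,0,0],"spin": 0},
    {"xyz": [0,0,0],"spin": 0},
    {"xyz": [0,0,0],"spin": 0},
    {"xyz": [0,0,0],"spin": 0},
  ],
)

```text
time: 30.35
tool_pos: [460.9, 32.9, 205.3]
tcp_rot: [-3.142, 0.0, 0.23]
contact_force: [0.5, -0.3, 0.2]
grip_width: 0.8
finger_force: 0.0
```

```bash
python3 - <<'E'
from h import *
import pickle
o=bot.get_obs(); c=bot.get_calibration('wrist');im=bot.capture('wrist'); cv2.imwrite('pics/w5.png',im);pickle.dump(c,open('w5.pkl','wb'))
cv2.imwrite('pics/w5b.png',cv2.resize(im,(800,600))); print(o['contact_force'],o['tool_pos'])
s=bot.capture('scene'); cv2.imwrite('pics/s5.png',cv2.resize(s[140:250,235:350],(690,594),interpolation=cv2.INTER_CUBIC)[:600])
E
```

```text
[ 0.48510431 -0.26417505  0.2443194 ] [460.89996588  32.89571148 205.27684133]
```

View pics/w5b.png

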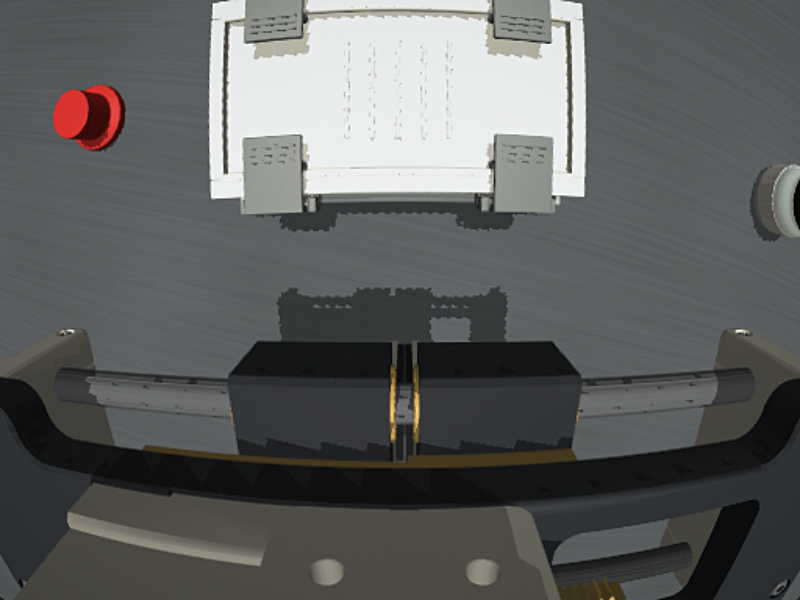

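jog_arm(
  targets=[
    {"xyz": [0.5,0,0],"spin": 0},
    {"xyz": [0.5,-0.3,0],"spin": 0},
    {"xyz": [0.5,-0.3,0],"spin": 0},
    {"xyz": [0.5,-0.3,0.4],"spin": 0},
    {"xyz": [0,0,0.5],"spin": 0},
    {"xyz": [0,0,0.24],"spin": 0},
    {"xyz": [0,0,0.03],"spin": 0},
    {"xyz": [0,0,0.02],"spin": 0},
    {"xyz": [0,0,0.02],"spin": 0},
    {"xyz": [0,0,0],"spin": 0},
  ],
)

```text
time: 31.7
tool_pos: [599.2, 139.7, 110.6]
tcp_rot: [-3.141, 0.001, 0.23]
contact_force: [-8.0, 0.6, 12.8]
grip_width: 0.4
finger_force: 6.5
```

jog_arm(
  targets=[
    {"xyz": [0,0,0.005],"spin": 0},
    {"xyz": [0,0,0.005],"spin": 0},
    {"xyz": [0,0,0.005],"spin": 0},
    {"xyz": [0,0,0],"spin": 0},
    {"xyz": [0,0,0],"spin": 0},
    {"xyz": [0,0,0],"spin": 0},
    {"xyz": [0,0,0],"spin": 0},
    {"xyz": [0,0,0],"spin": 0},
    {"xyz": [0,0,0],"spin": 0},
    {"xyz": [0,0,0],"spin": 0},
  ],
)

```text
time: 32.95
tool_pos: [599.2, 139.7, 110.2]
tcp_rot: [-3.141, 0.0, 0.23]
contact_force: [-9.5, 0.2, 17.2]
grip_width: 0.2
finger_force: 8.8
```

jog_arm(
  targets=[
    {"xyz": [0,0,-0.6],"spin": 0},
    {"xyz": [0,0,-0.7],"spin": 0},
    {"xyz": [-0.4,0.3,-0.3],"spin": 0},
    {"xyz": [-0.6,0.4,0],"spin": 0},
    {"xyz": [-0.6,0.2,0],"spin": 0},
    {"xyz": [-0.4,0,0],"spin": 0},
    {"xyz": [0,0,0],"spin": 0},
    {"xyz": [0,0,0],"spin": 0},
    {"xyz": [0,0,0],"spin": 0},
    {"xyz": [0,0,0],"spin": 0},
  ],
  gripper=50,
)

```text
time: 34.2
tool_pos: [461.2, 33.0, 235.2]
tcp_rot: [-3.142, 0.0, 0.23]
contact_force: [0.6, -0.2, -0.2]
grip_width: 46.0
finger_force: 0.0
```

```bash
python3 - <<'E'
from h import *
im=bot.capture('wrist'); cv2.imwrite('pics/w6.png',cv2.resize(im[:230],(800,360)))
E
```

```text
(no output)
```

View pics/w6.png

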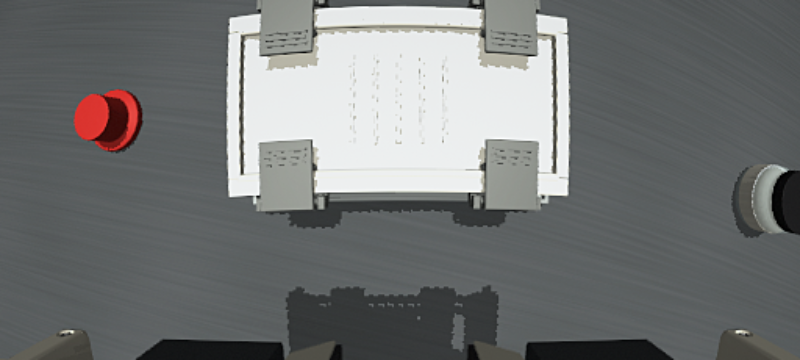

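All four clips lie flat over the rim, at about (287,28), (511,28), (286,175) and (512,175). The bystanders in view stand upright and the arm is clear.

```bash
python3 -c "
from plant import bot
print(bot.close_job())"
```

```text
the job is handed in; nothing more can be done
None
```

I pressed all four clips shut in the order a, c, b, d and handed the job in at about 34 s with the arm clear; the force readings, taken only at the end of each move, peaked near 20 N, each clip ended against its stiff stop, and I have no verdict back.

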